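Slide the catch tray under the punching bridge

TASK

Push the grey parts tray along the bench with the fingertips, in between the flared guides and under the low blue bridge, until its leading end is fully home and square against the blue stop bar behind, so that it can catch the punched slugs. Keep the tray flat on the bench all the way: only push it, never pick it up or tip it. Leave the glue bottle, tape roll, hole punch and hex key where they are, and let go of the tray at the end.

Things in the scene. Friction and masses are not known exactly. Their poses are not given: they have to be found in the camera images.
- tray: Loose grey sheet-metal tray, open at the top, 100 x 150 x 20 mm (x, y, z), walls and floor 2 mm, 0.15 to 0.3 kg, empty, long side along its y; origin at the centre of its underside. Either end may lead.
- bridge: Low punching bridge fixed to the bench; origin on the bench under its brass bushing, z up. The tray enters at the open +y end and travels along the bridge's -y. Blue cross bar along x, 176 x 50 mm (y -25 to +25), underside 26 mm above the bench, top 42 mm, bushing to 55 mm. Steel cheeks, 26 mm high, y -40 to +40, carry it at x 58 to 88 mm on each side; channel 112 mm wide at its throat.
- mouth (a point): Centre of the open entrance of the bridge on the bench (bridge frame 0, +70 mm; same axes as the bridge): here the 20 mm high steel guides stand 158 mm apart inside, narrowing to a 112 mm throat at bridge y = +40 mm.
- stop (a point): Middle of the face of the blue stop bar, on the bench (bridge frame 0, -75 mm; same axes). The bar is 18 mm high and 148 mm wide along x. Tray home: its end touches this face, its centre at the bridge's origin, its long side along the bridge's y.
- press (a point): Foot of the fixed blue arbor press, on the bench: not part of the job, but its column is over 0.3 m high with a lever sticking out above. It never moves; swing the arm to the work on the robot's side of it.
- bottle: Loose white glue bottle with red cap, upright, 36 mm across, 112 mm high; origin at the centre of its base. Bystander beside the bridge.
- tape: Loose cream roll of masking tape lying flat, 101 mm across, 24 mm high; origin at the centre of its underside. Bystander behind the stop bar.
- punch: Loose black hole punch lying on the bench, 12 x 95 x 12 mm, long axis its y; origin at the centre of its underside. Bystander beside the bridge.
- hex_key: Loose black L-shaped hex key lying flat, 34 x 93 x 6 mm, long arm along its y; origin at the centre of its underside. Bystander beside the bridge.

How it is judged:
On the way:
1. the tray's leading end is under the cross bar, flat on the bench (y of tray in the frame of bridge between 0.012 and 0.095 m and x of tray in the frame of bridge between -0.02 and 0.02 m and height (world z) of tray below 0.005 m and angle between tray's own z axis and vertical below 0.05 rad), for 0.1 s.
At the end, for the whole second after the job is handed in: The tray lies flat on the bench under the bridge, at rest: its leading end within 6 mm of the stop bar, its centre within 10 mm of the channel's centre line, its long side within 0.06 rad of the channel. On the way its leading end was seen under the cross bar before it was home (y of tray in the frame of bridge between -0.006 and 0.006 m and x of tray in the frame of bridge between -0.01 and 0.01 m and angle between the y axis of tray and the y axis of bridge, either way round below 0.06 rad and linear speed of tray below 0.01 m/s and height (world z) of tray below 0.005 m and angle between tray's own z axis and vertical below 0.05 rad); the robot touches nothing.
It fails at once if the tray is lifted or carried (its centre more than 8 mm above the bench) (height (world z) of tray above 0.008 m).
It fails at once if the tray is tipped by more than 0.12 rad (angle between tray's own z axis and vertical above 0.12 rad).
It fails at once if the glue bottle, tape roll, hole punch or hex key is moved by more than 20 mm (distance of any of bottle, tape, punch, hex_key from where it was at the start of the episode above 0.02 m).
It also fails if it takes over 67 s, if anything falls off the work surface, if the arm or the gripper's body presses on something with over 40 N, if the wrist force passes 120 N, or if a joint passes its speed limit or range.

ROBOT

A 7-joint arm with a two-finger parallel gripper is mounted at the origin on a cart in front of the work surface, level with it; the furniture and walls round the work are solid. World frame = base frame: x ahead of the robot, y to its left, z up, the work surface at z = 0. Lengths are in m, angles in rad, forces in N, time in s.
With the tool pointing down it reaches from about 0.425 to 0.925 m from the base axis. Payload 6.8 kg.
Tool frame: the origin (TCP) lies at the very end of the fingers, on their centre line; the grasp point (between the pads) lies 19 mm behind it; z points along the fingers, y is the line along which they close (so a half turn about z gives the same grasp; the last joint's range is limited). The gripper opens to 85 mm and grips with 20 to 120 N. Pads are 22 mm wide; open, the fingers measure 114 mm over their backs; the gripper's body (76 mm by 85 mm) begins 54 mm behind the grasp point. The pads swing forward as they close: fully open they stand 13 mm farther back than shut.
Start: joints at [1.041, 0.477, 0.022, 1.555, -0.011, 1.109, -0.083], TCP at [0.276, -0.616, 0.211] pointing down, gripper open.
Joint ranges: [-2.96, 2.96], [-0.34, 2.1], [-1.41, 1.46], [0.24, 2.44], [-1.37, 4.51], [0.17, 1.92], [-2.96, 2.96]. Speed limits (rad/s): [2.39, 2.39, 3.14, 3.14, 3.14, 3.14, 3.14].

INTERFACE

Orientations are given as a unit quaternion [w, x, y, z].
In Python, from station import monitor, eyes, bot gives the robot as it stands.
- The arm moves only by the shell command python3 -m creep [FORCE], which reads ROWS from standard input. ROWS is one flat JSON list of numbers that holds 1 to 20 rows one after another, with no inner brackets; each row has 5 numbers: dx, dy, dz in m, then a turn about the tool's z in rad, then the opening from 0.0 (shut) to 1.0 (fully open); each row shifts and turns the commanded pose from where the row before left it, along the tool's axes as they then stand; what a row does not reach is not made up. A row lasts 1/10 s, in which the tool goes at most 0.05 m and 0.15 rad, less where a joint would pass 70% of its speed; a pose out of reach is approached as far as the arm can. The fingers move at their own pace and stop on an object; FORCE is the grip in N (left out, the last holds). Time passes only in rows, so rows that do not move let the fingers close. It prints the time, the measured TCP pose, the force, the opening and the grip force at its end. Input that does not fit is refused with a message, and nothing moves.
- monitor.get_obs(): the state, without advancing time (a new reading comes with each control period).
- eyes.read_camera(name): name is "side" or "top" or "wrist"; returns the picture (480x640x3 uint8, blue, green, red); there is no depth.
- eyes.camera_info(name): a dict with "vertical_fov" (degrees; the focal length in pixels is half the picture's height over the tangent of half this angle, whatever the lens; pixels are square), "cx", "cy" (the principal point, pixels), "view" (4x4, takes a point from world to camera coordinates); the wrist camera has in their place "hand_eye" (4x4, takes a point from camera to tool coordinates, whose origin is the TCP and whose axes are the flange's). Camera axes: x right, y up, looking along -z (the intrinsics and any distortion apply to the point x, -y, -z); pixel columns grow to the right and rows downward; lengths in m; the calibration is good to about 2 mm. The wrist camera is an equidistant fisheye: a pixel r from the principal point sees the ray r / f radians off the axis. A picture is of the moment at which its call begins: read the wrist's pose just before it. camera_info takes no time and is no camera call.
- bot.hand_in(): hands the job in; it is judged then, once.
The state is a dict: "t": time; "q": joint angles; "joint_vel": joint speeds; "joint_torque": joint torques, N m; "eef_pos": TCP position; "tool_rot": TCP orientation; "contact_force": force on the tool from outside, world axes, zero at the start; "torque": the same for the moment, N m; "gripper_width": opening from 0.0 (shut) to 1.0 (fully open); "grasp_force": force on a finger pad.
Only numpy, scipy, OpenCV 4.12 (cv2) and the standard library are available. Lean on these libraries where they do the work, as an engineer would, in place of code of your own. Each camera call takes 0.05 s, during which the arm holds its last target. There are 200 camera calls.

## Working session

There is one attempt and no reset: what is moved stays moved. The work goes in short steps, Python scripts to look and compute and a shell command to move; the robot and the scene stay as the last step left them, time stands still between calls to the robot, and variables do not carry over. Pictures are saved under pics/ and viewed, at most 10 in all, crops included, and the job is handed in when it is done.

```bash
mkdir -p pics; ls; python3 - <<'E'
from station import monitor, eyes, bot
import cv2, numpy as np
for n in ("top","side"):
    im=eyes.read_camera(n); cv2.imwrite(f"pics/{n}0.png",im)
    i=eyes.camera_info(n); print(n,i)
print(eyes.camera_info("wrist"))
print(monitor.get_obs())
E
```

```text
pics
top {'vertical_fov': 44.489253262147066, 'cx': 324.96184076970314, 'cy': 244.2453740309087, 'view': array([[ 0.00720592, -0.99992986, -0.00939913, -0.00660676],
       [ 0.98552803,  0.00550959,  0.16942298, -0.56164868],
       [-0.16935931, -0.01048396,  0.98549861, -0.93347665],
       [ 0.        ,  0.        ,  0.        ,  1.        ]])}
side {'vertical_fov': 57.16255432095699, 'cx': 323.2610250370771, 'cy': 239.27595136496626, 'view': array([[-0.99961701, -0.02671703, -0.00721364,  0.59180404],
       [ 0.00827251, -0.53723321,  0.84339317, -0.02711987],
       [-0.02640837,  0.84301049,  0.53724847, -0.90843479],
       [ 0.        ,  0.        ,  0.        ,  1.        ]])}
{'vertical_fov': 65.70646984690485, 'cx': 316.5410238676799, 'cy': 241.18725483309288, 'hand_eye': array([[-7.96709420e-04,  9.60422519e-01,  2.78546138e-01,
         6.97785151e-02],
       [ 9.99999481e-01,  5.88402278e-04,  8.31439311e-04,
        -7.89529124e-04],
       [ 6.34635855e-04,  2.78546656e-01, -9.60422489e-01,
        -1.62643009e-01],
       [ 0.00000000e+00,  0.00000000e+00,  0.00000000e+00,
         1.00000000e+00]])}
{'t': 0.1, 'q': array([ 1.04087677,  0.47769673,  0.0223585 ,  1.55635069, -0.01150234,
        1.10930951, -0.08313814]), 'joint_vel': array([-0.00072261, -0.0014834 ,  0.00104985, -0.00201726,  0.00011161,
       -0.00171439, -0.00052002]), 'joint_torque': array([ 4.51936372e-03, -5.97758567e+01,  1.61392573e+00, -2.81954241e+01,
        1.29015886e-02,  5.02481824e-03, -1.47366740e-05]), 'eef_pos': array([ 0.27610526, -0.61532317,  0.20983796]), 'tool_rot': array([-7.84608732e-04,  9.77844007e-01,  2.09333294e-01, -2.31134677e-04]), 'contact_force': array([ 0.88732421, -0.16343594,  0.12282844]), 'torque': array([ 0.01593515, -0.01038156, -0.00597105]), 'grasp_force': 0.0, 'gripper_width': 1.0049955739581822}
```

View pics/top0.png

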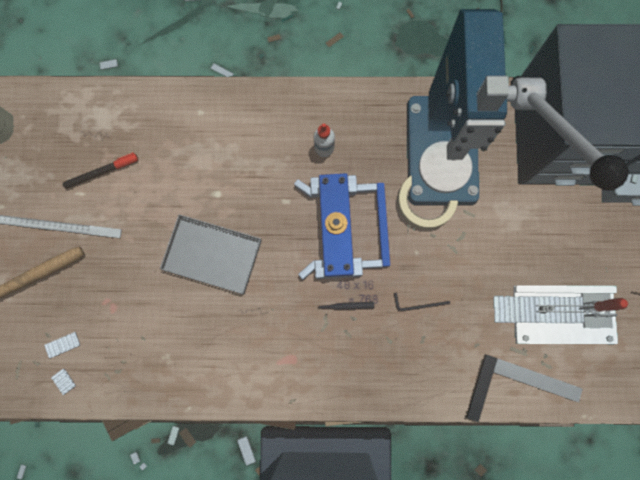

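View pics/side0.png

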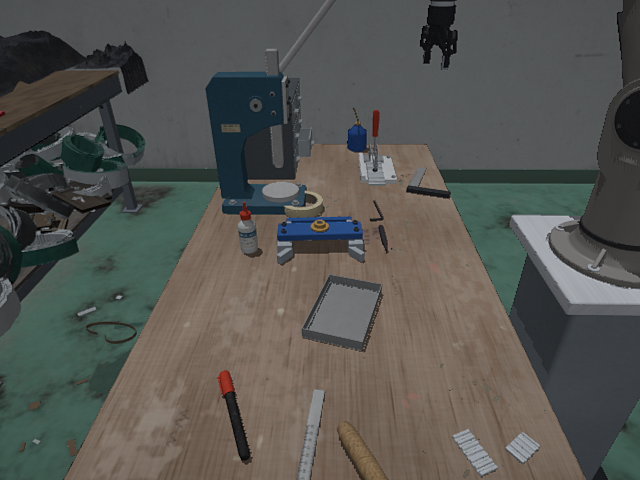

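Top view: the tray is around pixel (212,255), the bridge bushing at (336,223), and the stop bar at u≈383. The mouth faces the tray, on the +y side, and the bystanders are clear of the path. Next I'll measure poses.

```bash
cat > h.py <<'E'
from station import monitor, eyes, bot
import cv2, numpy as np
def ray(n,px,z):
    i=eyes.camera_info(n); f=240/np.tan(np.radians(i['vertical_fov']/2)); V=i['view']; R=V[:3,:3]
    c=-R.T@V[:3,3]; u,v=px
    d=R.T@np.array([(u-i['cx'])/f,-(v-i['cy'])/f,-1]); return (c+d*(z-c[2])/d[2])[:2]
def big(m,roi):
    x0,x1,y0,y1=roi; k=np.zeros_like(m); k[y0:y1,x0:x1]=m[y0:y1,x0:x1]
    return max(cv2.findContours(k,cv2.RETR_EXTERNAL,cv2.CHAIN_APPROX_NONE)[0],key=cv2.contourArea)
def rect(c,z,n="top"):
    w=np.array([ray(n,p,z) for p in c[:,0,:]]).astype(np.float32)
    r=cv2.minAreaRect(w); b=cv2.boxPoints(r); 
    e=max((b[1]-b[0],b[2]-b[1]),key=np.linalg.norm); a=np.arctan2(e[1],e[0])%np.pi
    return np.array(r[0]),sorted(r[1]),a
def tray(roi=(140,300,190,320)):
    im=eyes.read_camera("top"); hsv=cv2.cvtColor(im,cv2.COLOR_BGR2HSV)
    m=cv2.morphologyEx(((hsv[...,1]<45)*255).astype(np.uint8),cv2.MORPH_OPEN,np.ones((5,5)))
    return rect(big(m,roi),0.02),im
E
python3 - <<'E'
from h import *
t,im=tray(); print("tray",t)
hsv=cv2.cvtColor(im,cv2.COLOR_BGR2HSV)
b=((hsv[...,0]>105)&(hsv[...,0]<130)&(hsv[...,1]>150)&(hsv[...,2]>80)).astype(np.uint8)*255
print("bar",rect(big(b,(300,365,160,290)),.042)); print("stop",rect(big(b,(370,400,170,280)),.018))
o=((hsv[...,0]>10)&(hsv[...,0]<28)&(hsv[...,1]>150)&(hsv[...,2]>120)).astype(np.uint8)*255
c=big(o,(315,360,205,240)); x=cv2.minEnclosingCircle(c); print("bush",x,ray("top",x[0],.05))
s=eyes.read_camera("side"); hs=cv2.cvtColor(s,cv2.COLOR_BGR2HSV)
m=cv2.morphologyEx(((hs[...,1]<45)*255).astype(np.uint8),cv2.MORPH_OPEN,np.ones((5,5)))
print("side tray",rect(big(m,(290,395,265,360)),.02,"side"))
o=((hs[...,0]>10)&(hs[...,0]<28)&(hs[...,1]>150)&(hs[...,2]>120)).astype(np.uint8)*255
c=big(o,(300,340,210,240)); x=cv2.minEnclosingCircle(c); print(x,ray("side",x[0],.05))
v=cv2.resize(im[150:320,140:420],None,fx=2.8,fy=2.8); cv2.imwrite("pics/z.png",v)
E
```

```text
tray (array([0.54938555, 0.19404498]), [0.1040019765496254, 0.15599782764911652], np.float32(1.2898713))
bar (array([ 0.59680563, -0.0247854 ]), [0.03722730651497841, 0.04663032293319702], np.float32(0.005040267))
stop (array([ 0.62162161, -0.10405023]), [0.0017371118301525712, 0.005339461844414473], np.float32(3.131769))Traceback (most recent call last):
  File "<stdin>", line 7, in <module>
  File "h.py", line 9, in big
    return max(cv2.findContours(k,cv2.RETR_EXTERNAL,cv2.CHAIN_APPROX_NONE)[0],key=cv2.contourArea)
ValueError: max() iterable argument is empty
```

```bash
python3 - <<'E'
from h import *
im=cv2.imread("pics/top0.png"); hsv=cv2.cvtColor(im,cv2.COLOR_BGR2HSV)
print(hsv[190,336],hsv[230,383],hsv[223,330],hsv[216,336],hsv[222,336],hsv[223,343])
b=((hsv[...,0]>100)&(hsv[...,0]<135)&(hsv[...,1]>110)).astype(np.uint8)*255
cb=big(b,(300,365,160,290)); print("bar",rect(cb,.042)); print("stop",rect(big(b,(370,400,170,280)),.018))
o=((hsv[...,0]>8)&(hsv[...,0]<30)&(hsv[...,1]>110)).astype(np.uint8)*255
h=cv2.fillPoly(np.zeros_like(o),[cb],255); c=big(o&h,(315,360,205,240)); x=cv2.minEnclosingCircle(c); print("bush",x,ray("top",x[0],.05))
s=cv2.imread("pics/side0.png"); hs=cv2.cvtColor(s,cv2.COLOR_BGR2HSV)
m=cv2.morphologyEx(((hs[...,1]<45)*255).astype(np.uint8),cv2.MORPH_OPEN,np.ones((5,5)))
print("side tray",rect(big(m,(290,395,265,360)),.02,"side"))
print("side bushing",ray("side",(320,225),.055), "mouth/guide tip pts top", ray("top",(297,183),.02),ray("top",(303,277),.02))
E
```

```text
[111 149 164] [111 143 168] [ 18 118 194] [ 19 123 199] [110  44 105] [ 19 116 202]
bar (array([ 0.59805477, -0.0207908 ]), [0.0482075959444046, 0.174378901720047], np.float32(0.059298348))
stop (array([ 0.60380924, -0.10219291]), [0.012748614884912968, 0.1456851065158844], np.float32(0.06287027))
bush ((335.8138427734375, 222.86170959472656), 10.222640991210938) [ 0.59784854 -0.02099073]
side tray (array([0.55277634, 0.20376188]), [0.10480271279811859, 0.16871240735054016], np.float32(1.2863415))
side bushing [ 0.59856808 -0.00936442] mouth/guide tip pts top [0.67512892 0.0470881 ] [0.50960241 0.03432276]
```

Measurements agree with the given sizes:

| Item | Position | Angle |
|---|---|---|
| Bridge | (0.598, -0.021) | yaw 0.061 |
| Stop bar | centre at bridge y ≈ -0.081, so its face is at -0.075 | as bridge |
| Tray | (0.549, 0.194), i.e. bridge frame (-0.035, 0.217) | needs +0.34 rad |

The plan has two pushes:
1. Push the tray's -x long side with both fingertips to square and centre it.
2. Push its rear end home.

I'll swing the arm to the work on the robot's side of the press.

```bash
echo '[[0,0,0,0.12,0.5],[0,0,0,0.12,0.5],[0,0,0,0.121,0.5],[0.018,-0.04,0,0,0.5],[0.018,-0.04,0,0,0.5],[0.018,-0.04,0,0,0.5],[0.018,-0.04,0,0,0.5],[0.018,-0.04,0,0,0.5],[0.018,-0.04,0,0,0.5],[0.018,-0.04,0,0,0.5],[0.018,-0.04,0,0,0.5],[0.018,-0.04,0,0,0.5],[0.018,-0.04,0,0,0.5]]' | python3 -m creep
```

```text
refused: ROWS must be one flat list, 5 numbers to a row, no inner brackets. Nothing was moved.
```

I used the wrong layout. The manual says one flat list, 5 numbers to a row, no inner brackets; once more.

```bash
echo '[0,0,0,0.12,0.5,0,0,0,0.12,0.5,0,0,0,0.121,0.5,0.018,-0.04,0,0,0.5,0.018,-0.04,0,0,0.5,0.018,-0.04,0,0,0.5,0.018,-0.04,0,0,0.5,0.018,-0.04,0,0,0.5,0.018,-0.04,0,0,0.5,0.018,-0.04,0,0,0.5,0.018,-0.04,0,0,0.5,0.018,-0.04,0,0,0.5,0.018,-0.04,0,0,0.5]' | python3 -m creep && echo '[0.002,-0.043,0,0,0.5,0.002,-0.043,0,0,0.5,0.002,-0.043,0,0,0.5,0.002,-0.043,0,0,0.5,0.002,-0.043,0,0,0.5,0.002,-0.043,0,0,0.5,0.002,-0.043,0,0,0.5,0.002,-0.043,0,0,0.5,0.002,-0.043,0,0,0.5,0,0,0,0,0.5,0,0,0,0,0.5]' | python3 -m creep
```

```text
t: 1.45
eef_pos: [0.4319, -0.2039, 0.2107]
tool_rot: [0.0, 1.0, 0.03, 0.0]
contact_force: [0.1, 0.3, -0.4]
gripper_width: 0.496
grasp_force: 0.0
t: 2.55
eef_pos: [0.4258, 0.1823, 0.2104]
tool_rot: [0.0, 0.999, 0.032, -0.0]
contact_force: [0.7, -0.8, -0.4]
gripper_width: 0.498
grasp_force: 0.0
```

```bash
echo '[0,0,0.04,0,0.5,0,0,0.04,0,0.5,0,0,0.04,0,0.5,0,0,0.04,0,0.5,0,0,0.02,0,0.5,0,0,0.01,0,0.5,0,0,0.01,0,0.5,0,0,0,0,0.5,0,0,0,0,0.5]' | python3 -m creep; python3 - <<'E'
from h import *
i=eyes.camera_info("side"); p=monitor.get_obs()["eef_pos"]; print(p)
s=eyes.read_camera("side"); V=i["view"]; f=240/np.tan(np.radians(i["vertical_fov"]/2))
def pr(P): c=V[:3,:3]@P+V[:3,3]; return i["cx"]-f*c[0]/c[2], i["cy"]+f*c[1]/c[2]
u,v=pr(p); print(u,v,pr(p*[1,1,0]))
u,v=int(u),int(v); c=s[v-100:v+50,u-110:u+90]
cv2.imwrite("pics/c1.png",cv2.resize(c,None,fx=4,fy=4))
E
```

```text
t: 3.45
eef_pos: [0.4269, 0.1817, 0.0114]
tool_rot: [-0.0, 1.0, 0.03, 0.001]
contact_force: [0.5, -1.2, 0.5]
gripper_width: 0.499
grasp_force: 0.0
[0.42689482 0.18171924 0.01144929]
416.0385843490153 303.9092026446158 (np.float64(415.3415340618193), np.float64(308.9401877564539))
```

View pics/c1.png

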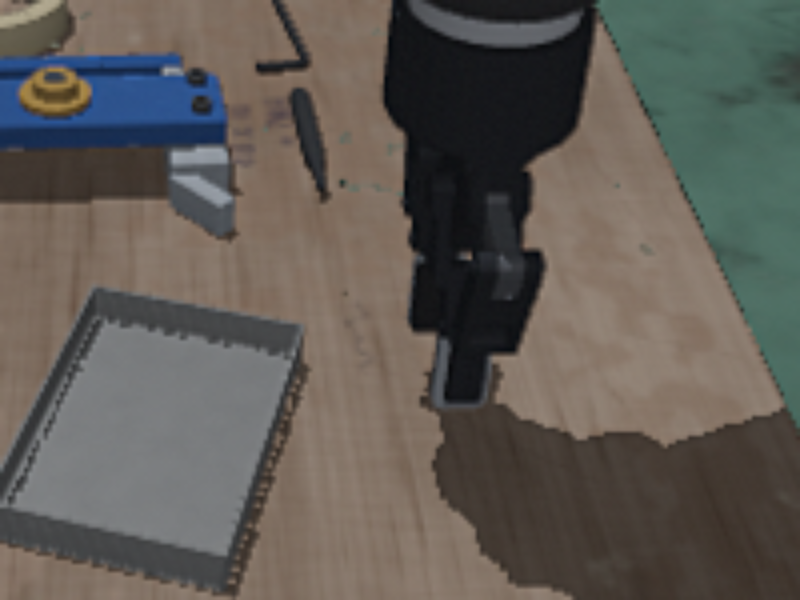

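```bash
python3 - <<'E'
from h import *
print(ray("side",(421,305),0.0),ray("side",(421,305),0.0114),ray("side",(421,305),0.02))
E
```

```text
[0.41542041 0.17116732] [0.41879244 0.18435295] [0.42133625 0.1943    ]
```

```bash
echo '[0,0,0.003,0,0.5,0,0,0.003,0,0.5,0,0,0.002,0,0.5,0,0,0,0,0.5,0,0,0,0,0.5]' | python3 -m creep; python3 - <<'E'
from h import *
s=eyes.read_camera("side"); cv2.imwrite("pics/c2.png",cv2.resize(s[230:330,370:470],None,fx=6,fy=6,interpolation=cv2.INTER_CUBIC))
E
```

```text
t: 4.0
eef_pos: [0.4261, 0.1818, 0.0027]
tool_rot: [0.0, 1.0, 0.03, -0.0]
contact_force: [0.5, -0.4, 0.5]
gripper_width: 0.501
grasp_force: 0.0
```

View pics/c2.png

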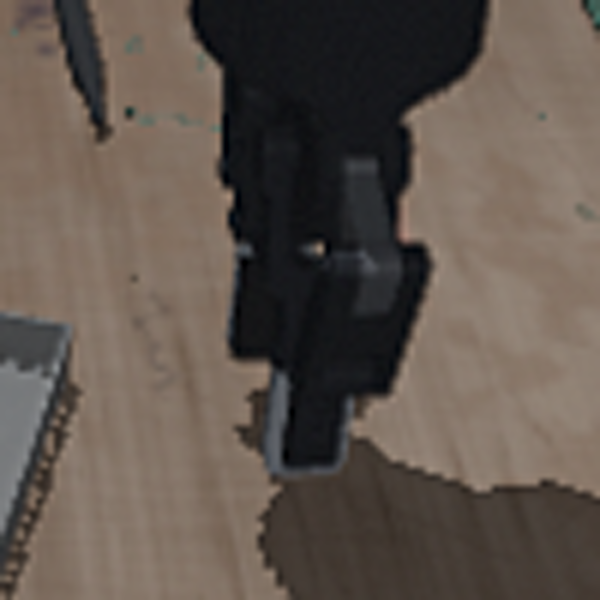

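```bash
python3 - <<'E'
from h import *
print(ray("side",(362,349),0.0),ray("side",(421,308),0),ray("side",(421,308),0.012),ray("top",(242,294),.02))
t=np.array(monitor.get_obs()["joint_torque"]);print(t)
i=eyes.camera_info("wrist"); p=monitor.get_obs(); im=eyes.read_camera("wrist"); cv2.imwrite("pics/w.png",im)
E
```

```text
[0.52403394 0.27693515] [0.41668264 0.17908377] [0.42020274 0.19277898] [0.47995508 0.13755896]
[-9.62023420e-03 -4.59103239e+01 -3.09726678e+00 -1.47535658e+01
  8.07764009e-03  2.42658782e-03 -8.14430296e-04]
```

View pics/w.png

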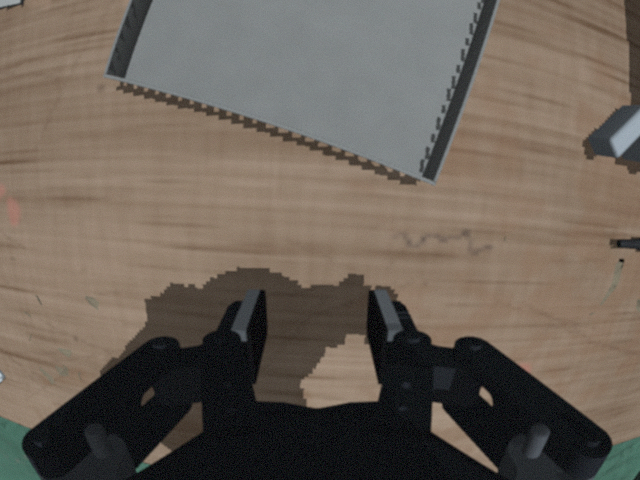

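Two independent views (side and wrist) suggest the half-open tips sit well behind the TCP. I'll lower in small steps, watching the force to find the bench.

```bash
echo '[0,0,0.002,0,0.5,0,0,0.002,0,0.5,0,0,0,0,0.5]' | python3 -m creep;echo '[0,0,0.002,0,0.5,0,0,0,0,0.5]' | python3 -m creep;echo '[0,0,0.002,0,0.5,0,0,0,0,0.5]' | python3 -m creep
```

```text
t: 4.4
eef_pos: [0.426, 0.1816, -0.0016]
tool_rot: [0.0, 1.0, 0.03, -0.0]
contact_force: [-0.4, -0.7, -0.5]
gripper_width: 0.499
grasp_force: 0.0
t: 4.6
eef_pos: [0.426, 0.1816, -0.0035]
tool_rot: [0.0, 1.0, 0.03, -0.0]
contact_force: [-0.1, 0.4, -0.3]
gripper_width: 0.502
grasp_force: 0.0
t: 4.8
eef_pos: [0.4261, 0.1817, -0.0055]
tool_rot: [0.0, 1.0, 0.03, -0.0]
contact_force: [-0.2, -0.7, -0.4]
gripper_width: 0.503
grasp_force: 0.0
```

```bash
for k in 1 2 3; do echo '[0,0,0.001,0,0.5,0,0,0.001,0,0.5,0,0,0,0,0.5]' | python3 -m creep | grep -E "eef|contact"; done
```

```text
eef_pos: [0.4261, 0.1817, -0.0074]
contact_force: [-0.1, 0.4, -0.5]
eef_pos: [0.4261, 0.1817, -0.0094]
contact_force: [-0.2, -0.5, 0.4]
eef_pos: [0.4261, 0.1817, -0.0114]
contact_force: [0.7, -1.0, -0.2]
```

```bash
echo '[0,0,0.001,0,0.5,0,0,0.001,0,0.5,0,0,0,0,0.5]' | python3 -m creep | grep -E "eef|contact"; echo '[0,0,0.001,0,0.5,0,0,0.001,0,0.5,0,0,0,0,0.5]' | python3 -m creep | grep -E "eef|contact";python3 - <<'E'
from h import *
s=eyes.read_camera("side"); cv2.imwrite("pics/c3.png",cv2.resize(s[260:330,380:460],None,fx=6,fy=6,interpolation=cv2.INTER_CUBIC))
E
```

```text
eef_pos: [0.4261, 0.1817, -0.0134]
contact_force: [0.9, 0.7, -0.0]
eef_pos: [0.4261, 0.1817, -0.0154]
contact_force: [-0.2, -0.1, -0.4]
```

View pics/c3.png

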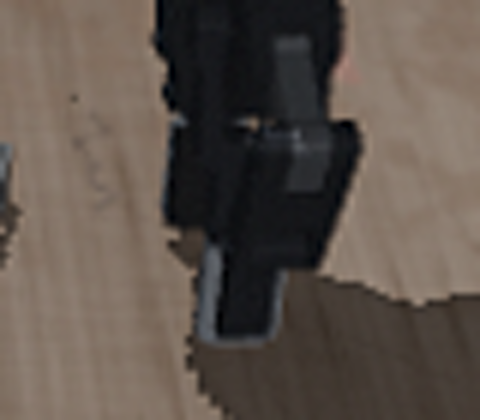

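The tips are now a few mm above the bench with no contact, at side pixel (420,317). Now the side push along tool +x to square and centre the tray.

```bash
echo '[0.01,0,0,0,0.5,0.01,0,0,0,0.5,0.01,0,0,0,0.5,0.005,0,0,0,0.5,0.005,0,0,0,0.5,0.005,0,0,0,0.5,0.005,0,0,0,0.5,0.005,0,0,0,0.5,0.005,0,0,0,0.5,0.005,0,0,0,0.5,0.005,0,0,0,0.5,0.005,0,0,0,0.5,0.005,0,0,0,0.5,0.005,0,0,0,0.5,0,0,0,0,0.5,0,0,0,0,0.5]' | python3 -m creep; cat >> h.py <<'E'
O=np.array([.598,-.0208]); A=.061; R2=np.array([[np.cos(A),np.sin(A)],[-np.sin(A),np.cos(A)]])
def br(w): return R2@(np.asarray(w)[:2]-O)
E
python3 - <<'E'
from h import *
s=eyes.read_camera("top"); cv2.imwrite("pics/t2.png",s); sd=eyes.read_camera("side"); cv2.imwrite("pics/s2.png",sd)
t,_=tray(); print(t,br(t[0]),t[2]-1.632,br(monitor.get_obs()["eef_pos"]))
cv2.imwrite("pics/t2s.png",np.hstack([s[170:300,140:420],sd[220:350,260:480]]))
E
```

```text
t: 7.95
eef_pos: [0.5116, 0.1872, -0.0151]
tool_rot: [-0.0, 1.0, 0.03, 0.0]
contact_force: [-0.2, 0.2, 0.4]
gripper_width: 0.5
grasp_force: 0.0
(array([0.54701591, 0.19101417]), [0.21915417909622192, 0.2565205693244934], np.float32(1.5775933)) [-0.03797662  0.21452831] -0.054406643 [-0.07403818  0.21281383]
```

View pics/t2s.png

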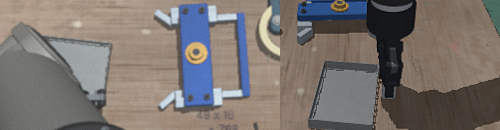

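The tray has rotated nearly square, as the side crop shows, though the arm hides it from the top view. I'll finish the remaining 13 mm, back off, rise and re-measure.

```bash
echo '[0.004,0,0,0,0.5,0.004,0,0,0,0.5,0.005,0,0,0,0.5,0,0,0,0,0.5,-0.02,0,0,0,0.5,-0.03,0,0,0,0.5,0,0,-0.04,0,0.5,0,0,-0.04,0,0.5,0,-0.04,0,0,0.5,0,-0.04,0,0,0.5,0,-0.04,0,-0.15,0.5,0,0,0,-0.15,0.5,0,0,0,-0.15,0.5,0,0,0,-0.15,0.5,0,0,0,-0.15,0.5,0,0,0,-0.15,0.5,0,0,0,-0.15,0.5,0,0,0,-0.15,0.5,0,0,0,-0.15,0.5,0,0,0,-0.15,0.5]' | python3 -m creep;echo '[0,0,0,-0.071,0.5,0,0,0,0,0.5,0,0,0,0,0.5]' | python3 -m creep; python3 - <<'E'
from h import *
t,s=tray((130,330,205,320)); print(t,br(t[0]),t[2]-1.632,monitor.get_obs()["eef_pos"],br(monitor.get_obs()["eef_pos"]))
sd=eyes.read_camera("side"); hs=cv2.cvtColor(sd,cv2.COLOR_BGR2HSV)
m=cv2.morphologyEx(((hs[...,1]<45)*255).astype(np.uint8),cv2.MORPH_OPEN,np.ones((5,5)))
r=rect(big(m,(280,395,265,370)),.02,"side"); print(r,br(r[0]))
cv2.imwrite("pics/t3s.png",np.hstack([s[150:330,100:440],sd[200:380,240:500]]))
E
```

```text
t: 10.1
eef_pos: [0.4675, 0.3049, 0.0649]
tool_rot: [-0.0, 0.709, 0.706, 0.001]
contact_force: [0.4, -0.1, -0.2]
gripper_width: 0.5
grasp_force: 0.0
t: 10.4
eef_pos: [0.4671, 0.3046, 0.0648]
tool_rot: [-0.0, 0.686, 0.728, 0.0]
contact_force: [-0.3, 0.9, -0.2]
gripper_width: 0.502
grasp_force: 0.0
(array([0.58457911, 0.21080661]), [0.1003117486834526, 0.1562684327363968], np.float32(1.5757304)) [0.00072331 0.231994  ] -0.056269526 [0.46706523 0.30457389 0.06478177] [-0.11085574  0.33275079]
(array([0.59220254, 0.22019398]), [0.10058345645666122, 0.16898176074028015], np.float32(1.5463802)) [0.00890484 0.24089918]
```

View pics/t3s.png

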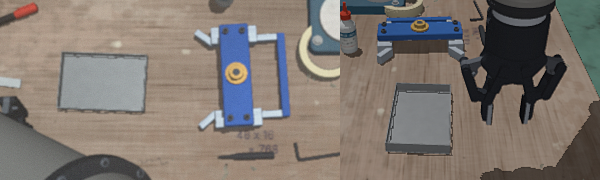

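The tray is at bridge (0.001, 0.232) with a yaw error of -0.056, flat and in front of the mouth, and both views agree. I'll go behind the rear end, lower, and push along tool -x.

```bash
echo '[0.01,0.037,0,0,0.5,0.01,0.037,0,0,0.5,0,0.037,0,0,0.5,0,0,0.04,0,0.5,0,0,0.03,0,0.5,0,0,0.01,0,0.5,0,0,0,0,0.5,0,0,0,0,0.5]' | python3 -m creep; python3 - <<'E'
from h import *
print(br(monitor.get_obs()["eef_pos"]))
E
```

```text
t: 11.3
eef_pos: [0.5768, 0.3321, -0.0139]
tool_rot: [0.0, 0.685, 0.728, 0.001]
contact_force: [0.3, 0.8, -0.0]
gripper_width: 0.498
grasp_force: 0.0
[0.00037445 0.35356992]
```

```bash
echo '[-0.01,0,0,0,0.5,-0.01,0,0,0,0.5,-0.01,0,0,0,0.5,-0.008,0,0,0,0.5,-0.008,0,0,0,0.5,-0.008,0,0,0,0.5,-0.008,0,0,0,0.5,-0.008,0,0,0,0.5,-0.008,0,0,0,0.5,-0.008,0,0,0,0.5,-0.008,0,0,0,0.5,-0.008,0,0,0,0.5,-0.008,0,0,0,0.5,-0.008,0,0,0,0.5,-0.008,0,0,0,0.5,-0.008,0,0,0,0.5,-0.008,0,0,0,0.5,-0.008,0,0,0,0.5,0,0,0,0,0.5]' | python3 -m creep; python3 - <<'E'
from h import *
print(br(monitor.get_obs()["eef_pos"]))
s=eyes.read_camera("top");sd=eyes.read_camera("side")
cv2.imwrite("pics/t4.png",np.hstack([s[150:330,180:440],sd[180:360,240:460]]))
E
```

```text
t: 13.2
eef_pos: [0.5836, 0.1849, -0.0152]
tool_rot: [-0.002, 0.684, 0.729, 0.001]
contact_force: [-4.2, 11.8, 2.4]
gripper_width: 0.501
grasp_force: 5.8
[-0.00181669  0.20619788]
```

View pics/t4.png

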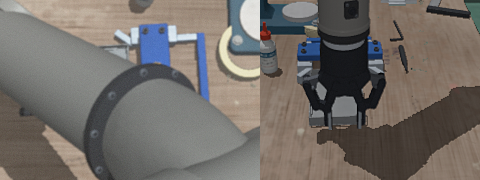

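Force rose to 12 N with the leading end about at the throat, so it is probably rubbing a guide. I'll back off clear and re-measure the exposed part of the tray.

```bash
echo '[0.02,0,0,0,0.5,0.04,0,0,0,0.5,0.04,0,0,0,0.5,0.04,0,0,0,0.5,0,0,-0.04,0,0.5,0,-0.04,-0.04,0,0.5,0,-0.04,0,0,0.5,0,-0.04,0,0,0.5,0,0,0,0,0.5]' | python3 -m creep; cat >> h.py <<'E'
def rear(u1=288):
    im=eyes.read_camera("top"); hsv=cv2.cvtColor(im,cv2.COLOR_BGR2HSV)
    m=cv2.morphologyEx(((hsv[...,1]<45)*255).astype(np.uint8),cv2.MORPH_OPEN,np.ones((5,5)))
    c=big(m,(200,u1,190,290)); k=np.zeros_like(m); cv2.fillPoly(k,[c],255)
    us=np.where(k.any(0))[0]; L=[];H=[]
    for u in us[5:-2]:
        v=np.where(k[:,u])[0]; H.append(br(ray("top",(u,v[0]-.5),.02))); L.append(br(ray("top",(u,v[-1]+.5),.02)))
    L=np.array(L);H=np.array(H)
    vs=np.where(k.any(1))[0]; E=np.array([br(ray("top",(np.where(k[v])[0][0]-.5,v),.02)) for v in vs[6:-6]])
    print("long sides x=a*y+b:",np.polyfit(L[:,1],L[:,0],1),np.polyfit(H[:,1],H[:,0],1)," y range",L[:,1].min(),L[:,1].max())
    print("rear end y=a*x+b:",np.polyfit(E[:,0],E[:,1],1)); return im
E
python3 - <<'E'
from h import *
im=rear(); cv2.imwrite("pics/t5.png",im[150:330,180:440])
E
```

```text
t: 14.2
eef_pos: [0.4562, 0.311, 0.059]
tool_rot: [0.001, 0.684, 0.73, -0.004]
contact_force: [0.3, 1.3, 0.4]
gripper_width: 0.504
grasp_force: 0.0
long sides x=a*y+b: [ 0.0031083  -0.04373092] [-0.00262521  0.06291526]  y range 0.0894327905859354 0.18909590775968071
rear end y=a*x+b: [0.00452178 0.19638173]
```

Measured: the tray is square, but its centre is about 8 mm to +x, so the leading corner is catching the throat edge. I'll nudge it back from the +x side with the same two-finger line, using the 11–12 mm offset known from the first push.

```bash
echo '[0,0,0,0.15,0.5,0,0,0,0.15,0.5,0,0,0,0.15,0.5,0,0,0,0.15,0.5,0,0,0,0.15,0.5,0,0,0,0.15,0.5,0,0,0,0.15,0.5,0,0,0,0.15,0.5,0,0,0,0.15,0.5,0,0,0,0.15,0.5,0,0,0,0.071,0.5,0.031,0.03,0,0,0.5,0.031,0.03,0,0,0.5,0.031,0.03,0,0,0.5,0.031,0.03,0,0,0.5,0.031,0.03,0,0,0.5,0.031,0.03,0,0,0.5,0.031,0.03,0,0,0.5,0,0,0,0,0.5,0,0,0,0,0.5]' | python3 -m creep; python3 - <<'E'
from h import *
o=monitor.get_obs(); print(br(o["eef_pos"]), 2*np.arctan2(o["tool_rot"][2],o["tool_rot"][1]), "bottle",br(ray("top",(323,152),0)),br(ray("top",(323,130),.112)))
E
```

```text
t: 16.25
eef_pos: [0.6921, 0.1138, 0.0588]
tool_rot: [0.001, 1.0, 0.028, -0.001]
contact_force: [-0.4, 0.4, 0.6]
gripper_width: 0.503
grasp_force: 0.0
[0.102083   0.12862707] 0.05600975321878098 bottle [0.14188724 0.01443309] [0.1409927 0.0130569]
```

```bash
echo '[0,-0.006,0.03,0,0.5,0,0,0.03,0,0.5,0,0,0.013,0,0.5,0,0,0,0,0.5,-0.01,0,0,0,0.5,-0.01,0,0,0,0.5,-0.005,0,0,0,0.5,-0.004,0,0,0,0.5,-0.004,0,0,0,0.5,-0.004,0,0,0,0.5,-0.004,0,0,0,0.5,0,0,0,0,0.5,0,0,0,0,0.5]' | python3 -m creep; python3 - <<'E'
from h import *
print(br(monitor.get_obs()["eef_pos"]))
E
```

```text
t: 17.55
eef_pos: [0.6505, 0.1213, -0.0126]
tool_rot: [-0.0, 1.0, 0.03, 0.001]
contact_force: [3.7, 0.0, 2.0]
gripper_width: 0.5
grasp_force: 1.7
[0.06103456 0.13861001]
```

```bash
echo '[0.02,0,0,0,0.5,0.02,0,0,0,0.5,0,0,-0.035,0,0.5,0,0,-0.04,0,0.5,-0.031,-0.03,0,0,0.5,-0.031,-0.03,0,0,0.5,-0.031,-0.03,0,0,0.5,-0.031,-0.03,0,0,0.5,-0.031,-0.03,0,0,0.5,-0.031,-0.03,0,0,0.5,-0.031,-0.03,0,0,0.5,0,0,0,-0.15,0.5,0,0,0,-0.15,0.5,0,0,0,-0.15,0.5,0,0,0,-0.15,0.5,0,0,0,-0.15,0.5,0,0,0,-0.15,0.5,0,0,0,-0.15,0.5,0,0,0,-0.15,0.5,0,0,0,-0.15,0.5]' | python3 -m creep; echo '[0,0,0,-0.15,0.5,0,0,0,-0.071,0.5,0,0,0,0,0.5,0,0,0,0,0.5]' | python3 -m creep ; python3 - <<'E'
from h import *
o=monitor.get_obs(); print(br(o["eef_pos"]), 2*np.arctan2(o["tool_rot"][2],o["tool_rot"][1]))
rear()
E
```

```text
t: 19.55
eef_pos: [0.4591, 0.3189, 0.0611]
tool_rot: [-0.0, 0.759, 0.651, -0.002]
contact_force: [-0.3, -0.4, 0.1]
gripper_width: 0.499
grasp_force: 0.0
t: 19.95
eef_pos: [0.4597, 0.3194, 0.0614]
tool_rot: [-0.0, 0.686, 0.728, -0.001]
contact_force: [0.2, -0.3, -0.2]
gripper_width: 0.498
grasp_force: 0.0
[-0.11729464  0.34802663] 1.6296188557008664
long sides x=a*y+b: [ 0.02239159 -0.05685024] [-0.02054971  0.05431097]  y range 0.08987212806114969 0.1893608644401218
rear end y=a*x+b: [-0.00525445  0.1969423 ]
```

The centre offset is now about -1 mm and the tray is square. Back to the rear push.

```bash
echo '[0,0.039,0,0,0.5,0,0.039,0,0,0.5,0,0.039,0,0,0.5,0,0,0.04,0,0.5,0,0,0.034,0,0.5,-0.03,0,0,0,0.5,-0.03,0,0,0,0.5,-0.03,0,0,0,0.5,-0.03,0,0,0,0.5,-0.01,0,0,0,0.5,-0.006,0,0,0,0.5,-0.006,0,0,0,0.5,-0.006,0,0,0,0.5,-0.006,0,0,0,0.5,0,0,0,0,0.5,0,0,0,0,0.5]' | python3 -m creep; python3 - <<'E'
from h import *
print(br(monitor.get_obs()["eef_pos"]))
E
```

```text
t: 21.6
eef_pos: [0.5867, 0.1736, -0.0119]
tool_rot: [0.0, 0.685, 0.728, -0.0]
contact_force: [0.0, 0.5, 0.4]
gripper_width: 0.5
grasp_force: 0.1
[0.00056592 0.19472134]
```

```bash
echo '[-0.006,0,0,0,0.5,-0.006,0,0,0,0.5,-0.006,0,0,0,0.5,-0.006,0,0,0,0.5,-0.006,0,0,0,0.5,-0.006,0,0,0,0.5,-0.006,0,0,0,0.5,-0.006,0,0,0,0.5,0,0,0,0,0.5]' | python3 -m creep;echo '[-0.006,0,0,0,0.5,-0.006,0,0,0,0.5,-0.006,0,0,0,0.5,-0.006,0,0,0,0.5,-0.006,0,0,0,0.5,-0.006,0,0,0,0.5,-0.006,0,0,0,0.5,0,0,0,0,0.5]' | python3 -m creep; python3 - <<'E'
from h import *
print(br(monitor.get_obs()["eef_pos"]))
E
```

```text
t: 22.5
eef_pos: [0.5897, 0.1238, -0.0121]
tool_rot: [0.0, 0.686, 0.728, -0.001]
contact_force: [0.5, -0.2, 0.3]
gripper_width: 0.498
grasp_force: 0.0
t: 23.3
eef_pos: [0.5923, 0.0819, -0.0121]
tool_rot: [0.0, 0.686, 0.728, -0.001]
contact_force: [-0.3, 0.2, 0.5]
gripper_width: 0.503
grasp_force: 0.0
[0.00053749 0.10290732]
```

```bash
echo '[-0.004,0,0,0,0.5,-0.004,0,0,0,0.5,-0.003,0,0,0,0.5]' | python3 -m creep | grep -E "eef|contact"; for k in 1 2 3; do echo '[-0.002,0,0,0,0.5,0,0,0,0,0.5]' | python3 -m creep| grep -E "eef|contact"; done
```

```text
eef_pos: [0.5928, 0.0726, -0.0119]
contact_force: [-0.4, 2.2, -0.4]
eef_pos: [0.593, 0.0702, -0.0119]
contact_force: [0.5, -0.5, 1.5]
eef_pos: [0.5931, 0.0685, -0.0119]
contact_force: [0.4, 1.0, 0.8]
eef_pos: [0.5932, 0.0666, -0.0119]
contact_force: [0.2, 0.5, -0.1]
```

```bash
for k in 1 2 3; do echo '[-0.001,0,0,0,0.5,0,0,0,0,0.5]' | python3 -m creep| grep -E "eef|contact"; done
```

```text
eef_pos: [0.5933, 0.0657, -0.0119]
contact_force: [-0.3, 1.5, 1.3]
eef_pos: [0.5933, 0.0652, -0.0119]
contact_force: [0.7, 3.4, -0.1]
eef_pos: [0.5931, 0.0652, -0.0119]
contact_force: [-1.4, 6.0, -0.7]
```

Firm contact: the TCP stopped at bridge y ≈ 0.086, exactly as expected for home, and the force is rising. One more light press, then I'll release, back away and verify.

```bash
echo '[-0.001,0,0,0,0.5,-0.001,0,0,0,0.5,0,0,0,0,0.5]' | python3 -m creep| grep -E "eef|contact"; echo '[0.01,0,0,0,0.5,0.04,0,0,0,0.5,0.04,0,0,0,0.5,0.04,0,0,0,0.5,0.04,0,0,0,0.5,0.04,0,0,0,0.5,0,-0.03,-0.04,0,0.5,0,-0.03,-0.04,0,0.5,0,-0.04,0,0,0.5,0,-0.04,0,0,0.5,0,0,0,0,0.5]' | python3 -m creep | grep -E "t:|eef|contact"; python3 - <<'E'
from h import *
im=eyes.read_camera("top"); hsv=cv2.cvtColor(im,cv2.COLOR_BGR2HSV)
sd=eyes.read_camera("side")
cv2.imwrite("pics/f.png",np.hstack([cv2.resize(im[130:330,260:440],None,fx=2,fy=2),cv2.resize(sd[190:290,230:410],None,fx=2,fy=4)]))
# front/rear rim edges along centre line: print saturation profile vs bridge y
for u in range(285,330): 
    pass
P=[(round(1000*br(ray("top",(u,235),.02))[1]),int(hsv[235,u,1])) for u in range(280,322)]; print(P)
P=[(round(1000*br(ray("top",(u,235),.02))[1]),int(hsv[235,u,1]),int(hsv[235,u,2])) for u in range(350,392)]; print(P)
E
```

```text
eef_pos: [0.5931, 0.0652, -0.0118]
contact_force: [-1.9, 9.6, -0.9]
t: 26.2
eef_pos: [0.4357, 0.2612, 0.0679]
tool_rot: [0.001, 0.683, 0.73, -0.002]
contact_force: [-0.3, -0.1, -0.6]
[(97, 57), (95, 60), (93, 60), (91, 54), (90, 55), (88, 57), (86, 59), (85, 64), (83, 55), (81, 61), (79, 58), (78, 49), (76, 32), (74, 2), (72, 11), (71, 8), (69, 11), (67, 11), (66, 11), (64, 15), (62, 11), (60, 15), (59, 10), (57, 13), (55, 11), (54, 13), (52, 13), (50, 19), (48, 10), (47, 13), (45, 13), (43, 13), (41, 10), (40, 8), (38, 11), (36, 17), (35, 16), (33, 12), (31, 15), (29, 11), (28, 9), (26, 37)]
[(-24, 144, 179), (-26, 86, 158), (-27, 22, 151), (-29, 10, 161), (-31, 16, 162), (-33, 13, 163), (-34, 13, 160), (-36, 14, 159), (-38, 14, 163), (-40, 16, 159), (-41, 11, 164), (-43, 16, 159), (-45, 15, 166), (-46, 16, 164), (-48, 14, 161), (-50, 16, 163), (-52, 13, 161), (-53, 13, 163), (-55, 9, 162), (-57, 14, 163), (-58, 15, 168), (-60, 17, 167), (-62, 16, 164), (-64, 11, 164), (-65, 17, 166), (-67, 17, 166), (-69, 13, 136), (-70, 10, 102), (-72, 9, 88), (-74, 32, 112), (-76, 87, 144), (-77, 138, 161), (-79, 150, 177), (-81, 146, 176), (-83, 142, 181), (-84, 146, 182), (-86, 145, 185), (-88, 116, 160), (-89, 29, 132), (-91, 49, 145), (-93, 56, 151), (-95, 56, 145)]
```

View pics/f.png

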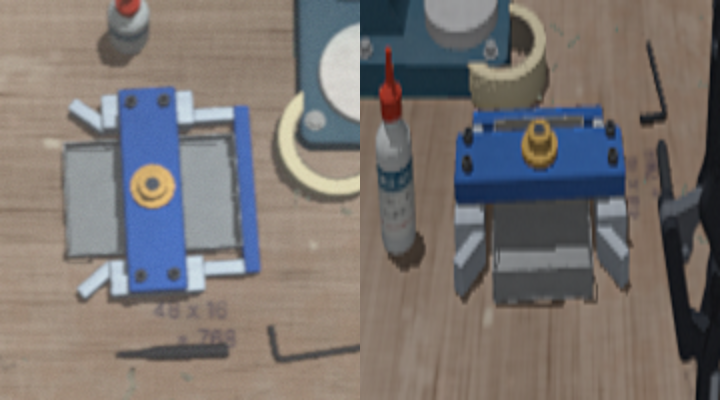

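```bash
python3 - <<'E'
from h import *
S=np.zeros((480,640))
for k in range(4): S+=cv2.cvtColor(eyes.read_camera("top"),cv2.COLOR_BGR2HSV)[...,1]/4.
def sub(line,th):  # first index falling below th
    i=np.where(line<th)[0][0]; return i-(th-line[i])/(line[i-1]-line[i]+1e-9)
E=np.array([br(ray("top",(280+sub(S[v,280:310],32),v),.02)) for v in range(208,252)])
F=np.array([br(ray("top",(388-sub(S[v,370:389][::-1]*0+np.array([x for x in S[v,370:389][::-1]]),70),v),.02)) for v in range(205,245) if S[v,383]>100]) if 0 else None
p=np.polyfit(E[:,0],E[:,1],1); print("rear slope,y",p,np.std(E[:,1]-np.polyval(p,E[:,0])))
for (a,b) in ((302,318),(356,372)):
  H=[];L=[]
  for u in range(a,b):
    c=S[:,u]
    up=[v for v in range(215,190,-1) if c[v]>32][:1]; dn=[v for v in range(235,270) if c[v]>32][:1]
    if up: H.append(br(ray("top",(u,up[0]+.5),.02)))
    if dn: L.append(br(ray("top",(u,dn[0]-.5),.02)))
  for X in (H,L):
    X=np.array(X); print(a,len(X),np.median(X,0) if len(X) else "")
print([int(S[v,308]) for v in range(196,265)]); print([int(S[v,364]) for v in range(185,265)])
E
```

```text
rear slope,y [0.00177895 0.07635173] 0.00020939334835232105
302 11 [0.051249   0.04691012]
302 15 [-0.0535101   0.04862526]
356 16 [ 0.05096311 -0.05173454]
356 13 [-0.05399361 -0.04749131]
[16, 31, 38, 25, 5, 5, 5, 11, 13, 11, 14, 13, 13, 13, 12, 10, 13, 13, 10, 13, 11, 13, 12, 12, 12, 11, 13, 12, 14, 14, 12, 14, 13, 13, 12, 14, 13, 12, 16, 13, 12, 13, 16, 14, 13, 13, 13, 11, 12, 11, 13, 13, 12, 13, 11, 12, 13, 11, 15, 13, 15, 9, 23, 42, 48, 48, 49, 42, 16]
[31, 28, 27, 29, 31, 29, 18, 13, 35, 43, 47, 32, 6, 6, 13, 15, 14, 14, 14, 14, 15, 15, 14, 15, 15, 15, 16, 15, 14, 13, 16, 16, 15, 15, 17, 13, 14, 17, 14, 14, 14, 15, 15, 14, 16, 15, 16, 15, 16, 16, 16, 14, 15, 13, 15, 16, 14, 16, 15, 17, 17, 15, 18, 13, 15, 14, 14, 16, 16, 10, 11, 29, 45, 53, 46, 5, 28, 29, 27, 26]
```

The tray is home: its rear end is at 76 mm (about 75 within measuring error), its centre is about -1 mm off the centre line, and its yaw is below 0.005 rad. The bystanders haven't moved and the gripper is clear, so I'm handing in.

```bash
python3 -c "
from station import bot
print(bot.hand_in())"
```

```text
the job is handed in; nothing more can be done
None
```

The tray is home against the stop bar, within about 1 mm, square and centred by my camera measurements; the gripper is clear, the bystanders look unmoved, and the job is handed in, though no verdict came back.

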